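Clear the ball tray and hold its grinding ball in the light gauge

ROBOT

A 6-joint arm with a two-finger parallel gripper is mounted at the origin on a cart in front of the work surface, level with it; the furniture and walls round the work are solid. World frame = base frame: x ahead of the robot, y to its left, z up, the work surface at z = 0. Lengths are in mm, angles in rad, forces in N, time in s.
With the tool pointing down it reaches from about 275 to 1000 mm from the base axis. Payload 8.4 kg.
Tool frame: the origin (TCP) lies on the centre line of the jaws, within the pads' length; the fingertips stand 25 mm ahead of it and the grasp point (between the pads) lies 6 mm ahead of it; z points along the fingers, x is the direction in which the jaws open and shut, and the axes are right-handed (so a half turn about z gives the same grasp; the last joint's range is limited). The gripper opens to 85 mm and grips with 20 to 120 N. Pads are 22 mm wide; open, the fingers measure 114 mm over their backs; the gripper's body (76 mm by 85 mm) begins 54 mm behind the grasp point. The pads swing forward as they close: fully open they stand 13 mm farther back than shut.
Start: joints at [-1.319, 0.353, 1.633, -0, 1.155, -0.002], TCP at [156.926, -604.981, 224.881] pointing down, gripper open.
Joint ranges: [-2.63, 2.63], [-0.92, 2.1], [0.06, 2.66], [-1.3, 4.44], [0, 2.69], [-3.02, 3.02]. Speed limits (rad/s): [2.22, 2.22, 2.79, 3.14, 3.14, 3.14].

INTERFACE

Orientations are given as [roll, pitch, yaw] about the fixed x, y, z axes, in that order (R = Rz(yaw) Ry(pitch) Rx(roll)).
In Python, from rig import r gives the robot as it stands. The module is installed in compiled form; this text tells all that it offers.
- The arm moves only by the tool jog_arm, never from a script. Its argument "deltas" is a list of rows, each an object with "gripper": the gripper command: -1 is fully open, 1 is shut, values between are in proportion; "translation": the shift along the world's x, y, z in units of 10 cm (1.0 is 10 cm), a list of three; "dr": the turn, a rotation vector about the world's x, y, z in units of pi/2 rad (1.0 is pi/2 rad), a list of three. In form: [{"gripper": gripper, "translation": [x, y, z], "dr": [wx, wy, wz]}, ...]. A call has 1 to 12 rows; each row shifts and turns the commanded pose from where the row before left it; what a row does not reach is not made up. A row lasts 1/12 s, in which the tool goes at most 41.7 mm and 7.16 degrees, less where a joint would pass 70% of its speed; a pose out of reach is approached as far as the arm can. A call with a number of a shift or a turn outside -1 to 1 is refused whole. A call with a gripper value outside its range is refused whole. The fingers move at their own pace and stop on an object; "squeeze" is the grip in N (left out, the last holds). Time passes only in rows, so rows that do not move let the fingers close. It gives the time, the measured TCP pose, the force and the opening at its end, in the units of the state.
- r.sense(): the state, without advancing time (a new reading comes with each control period).
- r.grab_frame(name): name is "scene" or "top" or "wrist"; returns the picture (480x640x3 uint8, blue, green, red); there is no depth.
- r.calibration(name): a dict with "mtx" (3x3 intrinsics, pixels), "world_from_camera" (4x4, takes a point from camera to world coordinates). Camera axes: x right, y down, z forward; pixel columns grow to the right and rows downward; lengths in mm; the calibration is good to about 2 mm. The wrist camera is an equidistant fisheye: a pixel r from the principal point sees the ray r / f radians off the axis. A picture is of the moment at which its call begins: read the wrist's pose just before it. calibration takes no time and is no camera call; for the wrist camera it gives the pose at the moment of the call.
- r.sign_off(): hands the job in, once; it reports no verdict.
The state is a dict: "clock": time; "qpos": joint angles; "qvel": joint speeds; "joint_efforts": joint torques, N m; "eef_pos": TCP position; "tcp_rot": TCP orientation; "contact_force": force on the tool from outside, world axes, zero at the start; "wrist_torque": the same for the moment, N m; "opening": opening from 0.0 (shut) to 1.0 (fully open).
Only numpy, scipy, OpenCV 4.12 (cv2) and the standard library are available. Lean on these libraries where they do the work, as an engineer would, in place of code of your own. Each camera call takes 0.05 s, during which the arm holds its last target. There are 200 camera calls.

TASK

Bring the good grinding ball to the light gauge for checking: first take the blue scraper block and sweep the three chips of the broken ball off the tray's flat end into the spill pan, still holding the block when the last one drops, then stand the block back upright on the worktop beside the pan. Lift the tray off its dowels by the black handle, carry it level so that the ball stays in its pocket, and bring it between the gauge's two heads without bumping them, so that the whole ball is in front of the square windows. Finish holding it there, level and still in the gripper, with the ball at rest and nothing else carrying the tray; leave the other things on the bench alone.

Things in the scene. Friction and masses are not known exactly. Their poses are not given: they have to be found in the camera images.
- spill_pan: Fixed stainless spill pan, 206 (x) x 170 (y) mm, rim 20 mm high, floor 4 mm thick. Origin: centre of its underside, on the worktop. A grey stand (150 x 52 mm, top at 30 mm), centred at y = +32 mm, carries the ball tray on two brass dowels, tray axes along the pan's; the -y half, away from the robot, is bare floor for the sweepings.
- ball_tray: Loose dark metal ball tray, 170 (x) x 70 (y) mm plate, 8 mm thick, about 0.28 kg. Origin: centre of its underside; x its long axis, ball pocket at x = +60 mm, flat land with the chips at x = -85 to -30 mm (full width, no lips), bridge handle in the middle. Two 9 mm holes (x -26, y +18 and x +26, y -18 mm) fit over the stand's 6 mm dowels, 7 mm tall: lift it straight up.
- grip (a point): Centre of the tray's black grip bar, 37 mm above the tray's underside. The bar is 48 mm long in tray x, 14 mm wide in y and 18 mm high (20 to 38 mm above the plate), edges rounded; grip it across y.
- land (a point): Centre of the land, on its surface (tray x -56, y 0, z +8 mm); axes as the tray's.
- pocket (a point): Where the ball's centre is when it lies in the middle of its pocket (tray x +60, y 0, z +16 mm). The pocket is a round recess 24 mm across and 4 mm deep.
- ball: Loose white zirconia grinding ball, 24 mm across, 43 g. Origin: its centre. It lies loose in the tray's pocket, can roll about 3 mm each way, and rolls out over the rim when the tray is tipped some 45 degrees or jerked.
- chip_0: White chip of a broken ball, about 17 mm across and 8.5 mm high, 11 g; origin: centre of its underside. Lies on the tray's land.
- chip_1: Another chip, about 16 mm across and 8 mm high, 11 g.
- chip_2: Another chip, about 16 mm across and 7.5 mm high, 11 g.
- scraper: Loose scraper block, 56 (x) x 20 (y) x 48 (z) mm, 90 g: a blue plastic grip (20 mm thick, 12 to 48 mm above the origin) on a black rubber lip (54 x 18 mm, the lowest 12 mm). Stands upright on its lip on the worktop; origin: centre of its underside. Its wiping edge runs along its x; grip it across its y.
- gauge: Fixed light gauge: a bar on the worktop, 216 mm long in y, top 22 mm up, with two white heads facing one another along y, 124 mm apart (inner faces at y = +-62 mm), each 44 mm deep in x and 150 mm high, open from above, from the front (-x) and from behind. Origin: centre of its underside. A 40 mm square window in each inner face is centred 120 mm above the worktop.
- beam (a point): Middle of the gauge's light beam: halfway between the two windows, 120 mm above the worktop. The beam runs along y; axes as the gauge's.
- bottle: White reagent bottle, 68 x 68 x 166 mm, a bystander. Origin: centre of its underside.
- pot: White sample pot with a blue cap, 57 x 57 x 58 mm, a bystander. Origin: centre of its underside.
- boat: White ceramic combustion boat, 12 x 70 x 9 mm, a bystander. Origin: centre of its underside.
- pen: Black marker, 12 x 126 x 14 mm, a bystander. Origin: centre of its underside.
Things that resemble listed ones, but are neither listed nor needed, are in the scene too. Several things look just like the scraper: the one meant starts farthest to the robot's right.

How it is judged:
By the outcome, as a careful person would: the job done as asked, in the order asked, and still so for the second after the job is handed in, while the arm keeps its last pose, push and grip.
It also fails if it takes over 70 s, if anything falls off the work surface, if the arm or the gripper's body presses on something with over 40 N, if the wrist force passes 120 N, or if a joint passes its speed limit or range.

## Working session

There is one attempt and no reset: what is moved stays moved. The work goes in short steps, Python scripts to look and compute and a tool call to move; the robot and the scene stay as the last step left them, time stands still between calls to the robot, and variables do not carry over. Pictures are saved under pics/ and viewed, about 8 in all and at most 12, crops included, and the job is handed in when it is done.

Besides the shell and the picture viewer there is one more tool, called after "Emit:" as name(argument=value, ...) on one line, values as JSON. jog_arm: Moves the arm, as the interface text tells. Shifts and turns lie within -1 to 1; 1 stands for 10 cm of shift or pi/2 rad of turn. Its arguments: {"type":"object","properties":{"deltas":{"type":"array"},"squeeze":{"type":"number"}},"required":["deltas"]}

```bash
mkdir -p pics
cat > h.py <<'E'
from rig import r
import numpy as np, cv2
def cal(n):
    c=r.calibration(n); return np.array(c["mtx"]),np.array(c["world_from_camera"])
def ray(n,u,v,C=None):
    K,T=C or cal(n)
    x=(u-K[0,2])/K[0,0]; y=(v-K[1,2])/K[1,1]
    if n=="wrist":
        t=np.hypot(x,y); d=np.array([x/t*np.sin(t),y/t*np.sin(t),np.cos(t)]) if t>1e-9 else np.array([0,0,1.])
    else: d=np.array([x,y,1.])
    return T[:3,3],T[:3,:3]@d
def onz(n,u,v,z,C=None):
    o,d=ray(n,u,v,C); return o+d*(z-o[2])/d[2]
def proj(n,p,C=None):
    K,T=C or cal(n)
    q=T[:3,:3].T@(np.array(p)-T[:3,3])
    if n=="wrist":
        rr=np.hypot(q[0],q[1]); t=np.arctan2(rr,q[2]); s=t/max(rr,1e-9)
    else: s=1/q[2]
    return np.array([K[0,0]*q[0]*s+K[0,2],K[1,1]*q[1]*s+K[1,2]])
def shot(n,name):
    C=cal(n); f=r.grab_frame(n); cv2.imwrite(f"pics/{name}.png",f); return f,C
E
python3 - <<'E'
from h import *
for n in("scene","top"):
    f,C=shot(n,n+"0"); print(n,C[0].round(1).tolist(),C[1].round(3).tolist())
shot("wrist","wrist0")
s=r.sense(); print({k:np.round(v,3).tolist() for k,v in s.items()})
E
```

```text
scene [[491.2, 0.0, 318.6], [0.0, 491.2, 238.3], [0.0, 0.0, 1.0]] [[-0.721, -0.448, 0.529, -143.719], [-0.693, 0.487, -0.531, 843.657], [-0.019, -0.75, -0.662, 1035.085], [0.0, 0.0, 0.0, 1.0]]
top [[569.0, 0.0, 317.6], [0.0, 569.0, 234.7], [0.0, 0.0, 1.0]] [[0.006, -0.999, 0.052, 519.198], [-1.0, -0.005, 0.019, 95.289], [-0.019, -0.052, -0.998, 1681.665], [0.0, 0.0, 0.0, 1.0]]
{'clock': 0.15, 'qpos': [-1.319, 0.353, 1.634, -0.0, 1.155, -0.002], 'qvel': [-0.0, -0.002, -0.001, 0.001, 0.001, 0.001], 'joint_efforts': [-0.0, -60.564, -34.233, 0.0, 0.006, 0.0], 'eef_pos': [156.809, -604.64, 224.352], 'tcp_rot': [-3.142, 0.001, -1.317], 'contact_force': [0.533, 0.074, -0.476], 'wrist_torque': [-0.001, -0.011, -0.027], 'opening': 1.0}
```

View pics/top0.png

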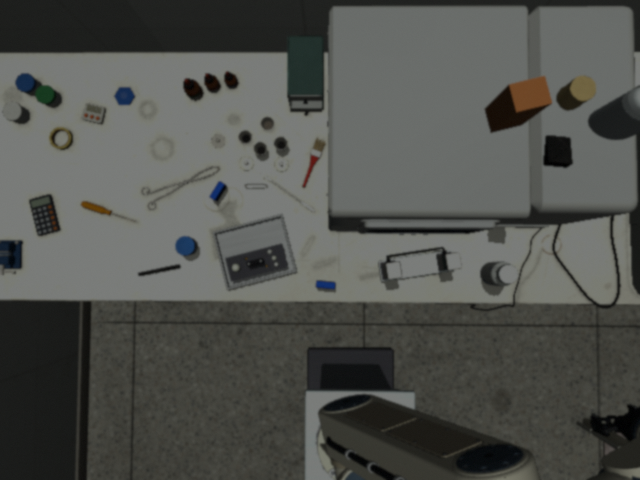

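View pics/scene0.png

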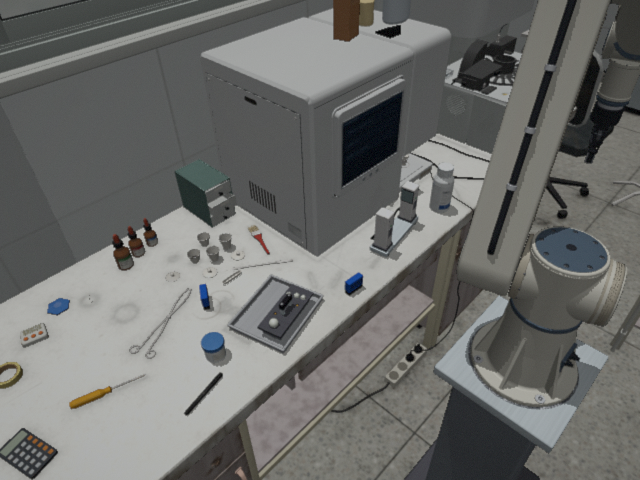

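Top view: tray in pan at about (258,262), ball (236,267), scraper candidate farthest right (326,285), second blue block (218,190), gauge (420,264). Closer crop plus blue measurement next.

Run:
```python
from h import *
f=cv2.imread("pics/top0.png")
g=(255*(f/255.)**0.6).astype(np.uint8)
a=cv2.resize(g[205:305,205:305],(600,600),interpolation=cv2.INTER_CUBIC)[:, :]
b=cv2.resize(g[240:300,300:510],(800,229),interpolation=cv2.INTER_CUBIC)
s=cv2.imread("pics/scene0.png"); 
cv2.imwrite("pics/cropA.png",cv2.resize(g[205:305,205:470],(800,302),interpolation=cv2.INTER_CUBIC))
c=cv2.resize(s[170:360,200:460],(800,585),interpolation=cv2.INTER_CUBIC)
cv2.imwrite("pics/cropS.png",c)
hsv=cv2.cvtColor(f,cv2.COLOR_BGR2HSV)
m=cv2.inRange(hsv,(105,120,40),(130,255,255))
n,l,st,ce=cv2.connectedComponentsWithStats(m)
for i in range(1,n):
    if st[i,4]>15: print(st[i].tolist(),ce[i].round(1),cv2.minAreaRect(np.argwhere(l==i)[:,::-1].astype(np.float32)),onz("top",*ce[i],48).round(1))
```

```text
[16, 74, 19, 18, 241] [25.  82.3] ((24.750003814697266, 82.25000762939453), (16.970561981201172, 16.263456344604492), 45.0) [1049.1  991.3   48. ]
[116, 88, 18, 16, 229] [124.2  95.7] ((124.5, 95.5), (15.0, 17.0), 90.0) [1009.1  696.1   48. ]
[210, 182, 15, 18, 122] [216.9 190.5] ((216.99998474121094, 190.5), (6.656402587890625, 18.027755737304688), 33.690067291259766) [730.5 419.2  48. ]
[176, 237, 19, 18, 276] [185.2 245.5] ((185.0, 245.5), (17.0, 18.0), 90.0) [570.5 508.7  48. ]
[0, 242, 8, 8, 59] [  3.6 245.8] ((3.5, 245.5), (7.0, 7.0), 90.0) [ 567.3 1038.5   48. ]
[14, 244, 6, 23, 85] [ 17.  255.5] ((16.5, 255.0), (22.0, 5.0), 90.0) [539.2 998.1  48. ]
[0, 257, 10, 11, 63] [  4.1 260.8] ((4.5, 262.0), (10.0, 9.0), 90.0) [ 523.6 1035.5   48. ]
[317, 281, 18, 8, 119] [325.4 284.6] ((325.4356384277344, 284.6435546875), (17.51265525817871, 6.5672454833984375), 5.710593223571777) [460.7 103.7  48. ]
```

View pics/cropA.png

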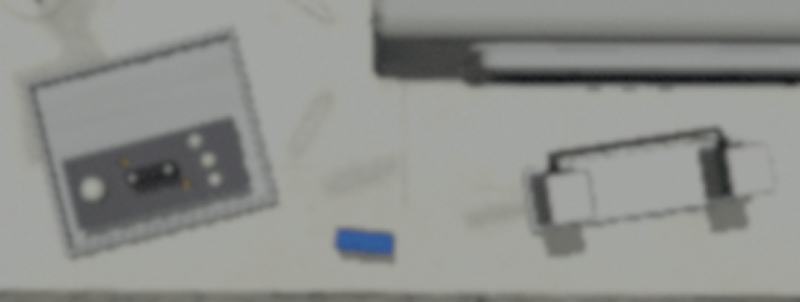

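View pics/cropS.png

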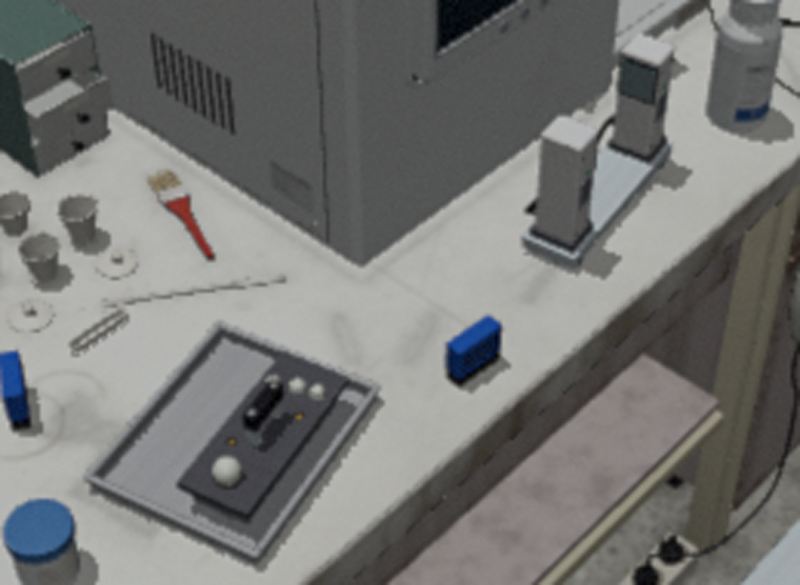

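Scraper at ~(461,104), long axis nearly along world y; pan yaw ≈104°, gauge yaw ≈8°, the robot side of the gauge is its front. I move above the scraper.

Emit:
jog_arm(deltas=[{"gripper": -1, "translation": [0.13, 0.295, 0], "dr": [0, 0, 0.032]}, {"gripper": -1, "translation": [0.13, 0.295, 0], "dr": [0, 0, 0.032]}, {"gripper": -1, "translation": [0.13, 0.295, 0], "dr": [0, 0, 0.032]}, {"gripper": -1, "translation": [0.13, 0.295, 0], "dr": [0, 0, 0.032]}, {"gripper": -1, "translation": [0.13, 0.295, 0], "dr": [0, 0, 0.032]}, {"gripper": -1, "translation": [0.13, 0.295, 0], "dr": [0, 0, 0.032]}, {"gripper": -1, "translation": [0.13, 0.295, 0], "dr": [0, 0, 0.032]}, {"gripper": -1, "translation": [0.13, 0.295, 0], "dr": [0, 0, 0.032]}, {"gripper": -1, "translation": [0.13, 0.295, 0], "dr": [0, 0, 0.032]}, {"gripper": -1, "translation": [0.13, 0.295, 0], "dr": [0, 0, 0.032]}, {"gripper": -1, "translation": [0.13, 0.295, 0], "dr": [0, 0, 0.032]}, {"gripper": -1, "translation": [0.13, 0.295, 0], "dr": [0, 0, 0.032]}], squeeze=40)

```text
clock: 1.15
eef_pos: [313.1, -249.5, 224.9]
tcp_rot: [-3.142, -0.0, -0.712]
contact_force: [1.2, -0.1, 0.8]
opening: 0.995
```

Emit:
jog_arm(deltas=[{"gripper": -1, "translation": [0.13, 0.295, 0], "dr": [0, 0, 0.032]}, {"gripper": -1, "translation": [0.13, 0.295, 0], "dr": [0, 0, 0.032]}, {"gripper": -1, "translation": [0.13, 0.295, 0], "dr": [0, 0, 0.032]}, {"gripper": -1, "translation": [0.13, 0.295, 0], "dr": [0, 0, 0.032]}, {"gripper": -1, "translation": [0.13, 0.295, 0], "dr": [0, 0, 0.032]}, {"gripper": -1, "translation": [0.13, 0.295, 0], "dr": [0, 0, 0.032]}, {"gripper": -1, "translation": [0.13, 0.295, 0], "dr": [0, 0, 0.032]}, {"gripper": -1, "translation": [0.13, 0.295, 0], "dr": [0, 0, 0.032]}, {"gripper": -1, "translation": [0.13, 0.295, 0], "dr": [0, 0, 0.032]}, {"gripper": -1, "translation": [0.13, 0.295, 0], "dr": [0, 0, 0.032]}, {"gripper": -1, "translation": [0.08, 0.295, 0], "dr": [0, 0, 0.032]}, {"gripper": -1, "translation": [0, 0.295, 0], "dr": [0, 0, 0.032]}])

```text
clock: 2.15
eef_pos: [452.2, 104.8, 224.9]
tcp_rot: [-3.141, -0.001, -0.108]
contact_force: [0.3, -1.2, -0.1]
opening: 1.002
```

Run:
```python
from h import *
s=r.sense(); print(s["eef_pos"],s["tcp_rot"],s["clock"])
f,C=shot("wrist","w1"); print(C[0].round(1).tolist(),C[1].round(3).tolist())
hsv=cv2.cvtColor(f,cv2.COLOR_BGR2HSV)
m=cv2.inRange(hsv,(105,120,40),(130,255,255))
n,l,st,ce=cv2.connectedComponentsWithStats(m)
for i in range(1,n):
    if st[i,4]>60: print(st[i].tolist(),ce[i].round(1),onz("wrist",*ce[i],48,C).round(1))
cv2.imwrite("pics/w1g.png",(255*(f/255.)**0.7).astype(np.uint8))
```

```text
[452.18537914 104.78903018 224.91536255] [-3.14139201e+00 -9.49550863e-04 -1.07951521e-01] 2.15
[[371.6, 0.0, 322.1], [0.0, 371.6, 239.1], [0.0, 0.0, 1.0]] [[0.994, -0.104, -0.029, 460.466], [-0.108, -0.956, -0.272, 173.843], [0.0, 0.274, -0.962, 373.023], [0.0, 0.0, 0.0, 1.0]]
[320, 182, 21, 63, 1279] [330.1 213. ] [460.3 105.3  48. ]
```

View pics/w1g.png

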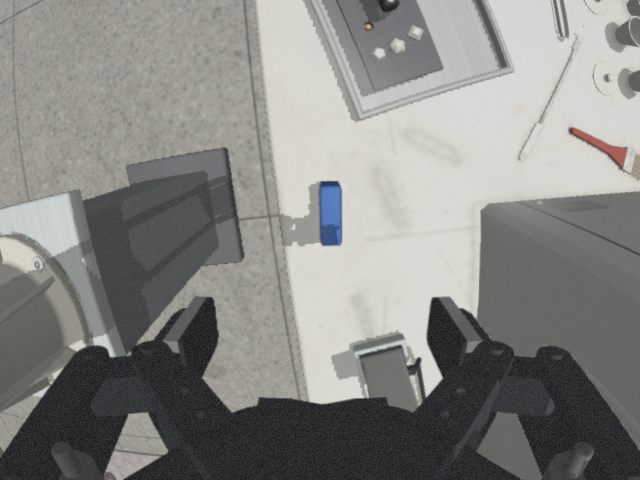

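Block at cols 320–341, rows 182–245, lined up with the jaws; chips at (379,53), (397,46), (416,32). Measure the block's edges.

Run:
```python
from h import *
f=cv2.imread("pics/w1.png"); C=cal("wrist")
hsv=cv2.cvtColor(f,cv2.COLOR_BGR2HSV)
m=cv2.inRange(hsv,(105,120,25),(130,255,255))
for v in range(190,250,5):
    x=np.where(m[v,300:370])[0]+300
    if len(x): print(v,[onz("wrist",u,v,48,C)[:2].round(1).tolist() for u in (x[0]-.5,x[-1]+.5)])
print(np.where(m[:,331])[0][[0,-1]])
for u,v,z in((379,53,46),(397,46,46),(416,32,46),(357,118,20),(512,70,20)): print(onz("wrist",u,v,z,C).round(1))
```

```text
190 [[452.4, 131.1], [470.9, 129.2]]
195 [[452.0, 126.6], [470.4, 124.8]]
200 [[451.5, 122.2], [470.0, 120.3]]
205 [[451.0, 117.7], [469.6, 115.8]]
210 [[450.5, 113.2], [469.2, 111.3]]
215 [[450.1, 108.6], [468.7, 106.7]]
220 [[449.6, 104.1], [468.3, 102.1]]
225 [[450.0, 99.4], [467.9, 97.5]]
230 [[449.5, 94.8], [467.5, 92.9]]
235 [[449.0, 90.1], [467.1, 88.3]]
240 [[448.5, 85.4], [466.6, 83.6]]
[182 244]
[516.9 248.3  46. ]
[533.8 254.1  46. ]
[552.8 267.1  46. ]
[494.  192.2  20. ]
[660.6 236.6  20. ]
```

Emit:
jog_arm(deltas=[{"gripper": -1, "translation": [0.073, 0.03, -0.15], "dr": [0, 0, 0.01]}, {"gripper": -1, "translation": [0, 0, -0.3], "dr": [0, 0, 0]}, {"gripper": -1, "translation": [0, 0, -0.3], "dr": [0, 0, 0]}, {"gripper": -1, "translation": [0, 0, -0.3], "dr": [0, 0, 0]}, {"gripper": -1, "translation": [0, 0, -0.3], "dr": [0, 0, 0]}, {"gripper": -1, "translation": [0, 0, -0.3], "dr": [0, 0, 0]}, {"gripper": -1, "translation": [0, 0, -0.15], "dr": [0, 0, 0]}, {"gripper": -1, "translation": [0, 0, -0.05], "dr": [0, 0, 0]}, {"gripper": -1, "translation": [0, 0, 0], "dr": [0, 0, 0]}])

```text
clock: 2.95
eef_pos: [457.3, 105.8, 38.8]
tcp_rot: [3.141, 0.003, -0.095]
contact_force: [0.8, -0.7, 1.2]
opening: 1.0
```

Emit:
jog_arm(deltas=[{"gripper": 1, "translation": [0, 0, 0], "dr": [0, 0, 0]}, {"gripper": 1, "translation": [0, 0, 0], "dr": [0, 0, 0]}, {"gripper": 1, "translation": [0, 0, 0], "dr": [0, 0, 0]}, {"gripper": 1, "translation": [0, 0, 0], "dr": [0, 0, 0]}, {"gripper": 1, "translation": [0, 0, 0], "dr": [0, 0, 0]}, {"gripper": 1, "translation": [0, 0, 0], "dr": [0, 0, 0]}, {"gripper": 1, "translation": [0, 0, 0], "dr": [0, 0, 0]}, {"gripper": 1, "translation": [0, 0, 0], "dr": [0, 0, 0]}, {"gripper": 1, "translation": [0, 0, 0], "dr": [0, 0, 0]}, {"gripper": 1, "translation": [0, 0, 0], "dr": [0, 0, 0]}, {"gripper": 1, "translation": [0, 0, 0], "dr": [0, 0, 0]}, {"gripper": 1, "translation": [0, 0, 0], "dr": [0, 0, 0]}])

```text
clock: 3.95
eef_pos: [459.0, 106.1, 40.6]
tcp_rot: [-3.141, -0.002, -0.095]
contact_force: [0.7, -0.2, 5.4]
opening: 0.2
```

Emit:
jog_arm(deltas=[{"gripper": 1, "translation": [0, 0, 0.15], "dr": [0, 0, 0]}, {"gripper": 1, "translation": [0, 0, 0.25], "dr": [0, 0, 0]}, {"gripper": 1, "translation": [0.05, 0.16, 0.25], "dr": [0, 0, 0.0285]}, {"gripper": 1, "translation": [0.05, 0.16, 0.25], "dr": [0, 0, 0.0285]}, {"gripper": 1, "translation": [0.05, 0.16, 0], "dr": [0, 0, 0.0285]}, {"gripper": 1, "translation": [0.05, 0.16, 0], "dr": [0, 0, 0.0285]}, {"gripper": 1, "translation": [0.05, 0.16, 0], "dr": [0, 0, 0.0285]}, {"gripper": 1, "translation": [0.05, 0.16, 0], "dr": [0, 0, 0.0285]}, {"gripper": 1, "translation": [0.05, 0.16, 0], "dr": [0, 0, 0.0285]}, {"gripper": 1, "translation": [0.03, 0.18, 0], "dr": [0, 0, 0.0285]}, {"gripper": 1, "translation": [0, 0, 0], "dr": [0, 0, 0]}, {"gripper": 1, "translation": [0, 0, 0], "dr": [0, 0, 0]}])

```text
clock: 4.95
eef_pos: [496.1, 236.9, 129.5]
tcp_rot: [3.141, 0.001, 0.265]
contact_force: [-0.4, 1.0, -1.7]
opening: 0.2
```

Run:
```python
from h import *
s=r.sense(); print(s["eef_pos"],s["tcp_rot"],s["clock"])
f,C=shot("wrist","w2"); np.savez("w2.npz",K=C[0],T=C[1])
cv2.imwrite("pics/w2g.png",(255*(f/255.)**0.7).astype(np.uint8))
```

```text
[496.14937026 236.86245289 129.5034074 ] [3.14139120e+00 6.06932280e-04 2.65034823e-01] 4.95
```

View pics/w2g.png

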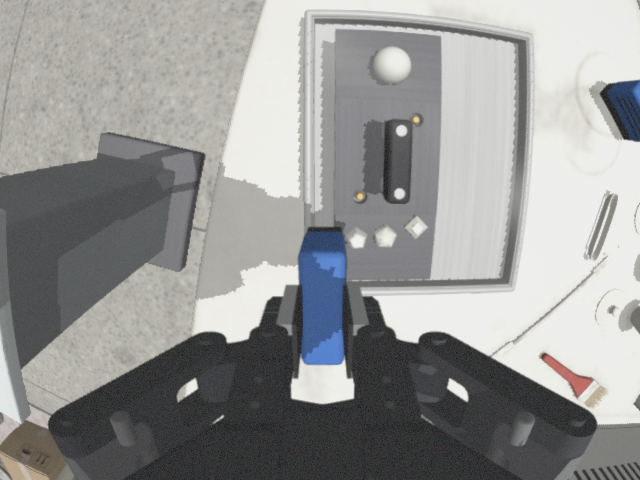

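Block held, aligned with tray; dowels (417,119), (360,197), chips (357,238), (386,236), (416,226), ball (392,65), plate right edge (440,36)–(433,278).

Run:
```python
from h import *
d=np.load("w2.npz"); C=(d["K"],d["T"])
P=lambda u,v,z: onz("wrist",u,v,z,C)[:2]
a=P(417,119,37);b=P(360,197,37)
c=(a+b)/2; ang=np.arctan2(*(a-b)[::-1])-np.arctan2(-36,52)
x=np.array([np.cos(ang),np.sin(ang)]);y=np.array([-x[1],x[0]])
print("tray",c,"yaw",ang,"dowel dist",np.hypot(*(a-b)),"exp 63.2")
t=lambda p:(np.array([(p-c)@x,(p-c)@y])).round(1)
for n,u,v,z in (("c",357,238,43),("c",386,236,43),("c",416,226,43),("ball",392,65,46),("edgeTR",440,36,38),("edgeBR",433,278,38),("TL",335,30,38),("h",402,130,76-8),("h",399,193,68)): print(n,t(P(u,v,z)))
e=np.array([496.1,236.9]); print("tcp in tray",t(e))
zb=89+48.
for u,v in((300,362),(345,362),(303,250),(346,250)): print("blocktop",t(P(u,v,zb)))
```

```text
tray [524.02025247 302.22706347] yaw 1.829581595560716 dowel dist 64.09167782855849 exp 63.2
c [-52.7  20. ]
c [-51.1   0.7]
c [-44.1 -19.3]
ball [59.6  0.4]
edgeTR [ 84.4 -33.7]
edgeBR [-83.4 -36.6]
TL [83.6 35.6]
h [17.9 -1.7]
h [-18.5  -1.2]
tcp in tray [-56.   43.7]
blocktop [-84.8  52.7]
blocktop [-84.7  32.3]
blocktop [-31.4  50.6]
blocktop [-31.3  33.5]
```

Emit:
jog_arm(deltas=[{"gripper": 1, "translation": [0, 0, -0.2], "dr": [0, 0, 0]}, {"gripper": 1, "translation": [0, 0, -0.2], "dr": [0, 0, 0]}, {"gripper": 1, "translation": [0, 0, -0.09], "dr": [0, 0, 0]}, {"gripper": 1, "translation": [0, 0, 0], "dr": [0, 0, 0]}, {"gripper": 1, "translation": [0, 0, 0], "dr": [0, 0, 0]}])

```text
clock: 5.42
eef_pos: [496.0, 235.5, 80.8]
tcp_rot: [3.141, 0.001, 0.263]
contact_force: [-0.1, -0.0, 0.3]
opening: 0.196
```

Emit:
jog_arm(deltas=[{"gripper": 1, "translation": [0.058, 0.0154, 0], "dr": [0, 0, 0]}, {"gripper": 1, "translation": [0.058, 0.0154, 0], "dr": [0, 0, 0]}, {"gripper": 1, "translation": [0.058, 0.0154, 0], "dr": [0, 0, 0]}, {"gripper": 1, "translation": [0.058, 0.0154, 0], "dr": [0, 0, 0]}])

```text
clock: 5.75
eef_pos: [520.7, 242.5, 81.6]
tcp_rot: [-3.141, -0.001, 0.263]
contact_force: [-0.4, 0.3, -0.8]
opening: 0.196
```

Emit:
jog_arm(deltas=[{"gripper": 1, "translation": [0.058, 0.0154, -0.008], "dr": [0, 0, 0]}, {"gripper": 1, "translation": [0.058, 0.0154, 0], "dr": [0, 0, 0]}, {"gripper": 1, "translation": [0.058, 0.0154, 0], "dr": [0, 0, 0]}, {"gripper": 1, "translation": [0.058, 0.0154, 0], "dr": [0, 0, 0]}, {"gripper": 1, "translation": [0.058, 0.0154, 0], "dr": [0, 0, 0]}, {"gripper": 1, "translation": [0.058, 0.0154, 0], "dr": [0, 0, 0]}, {"gripper": 1, "translation": [0.058, 0.0154, 0], "dr": [0, 0, 0]}, {"gripper": 1, "translation": [0.058, 0.0154, 0], "dr": [0, 0, 0]}, {"gripper": 1, "translation": [0.058, 0.0154, 0], "dr": [0, 0, 0]}, {"gripper": 1, "translation": [0.058, 0.0154, 0], "dr": [0, 0, 0]}, {"gripper": 1, "translation": [0, 0, 0], "dr": [0, 0, 0]}, {"gripper": 1, "translation": [0, 0, 0], "dr": [0, 0, 0]}])

```text
clock: 6.75
eef_pos: [577.6, 257.6, 80.0]
tcp_rot: [-3.142, 0.0, 0.263]
contact_force: [-0.4, 0.4, -1.1]
opening: 0.198
```

Emit:
jog_arm(deltas=[{"gripper": 1, "translation": [0, 0, 0.2], "dr": [0, 0, 0]}, {"gripper": 1, "translation": [0, 0, 0.3], "dr": [0, 0, 0]}, {"gripper": 1, "translation": [-0.1, -0.15, 0.2], "dr": [0, 0, 0]}, {"gripper": 1, "translation": [-0.1, -0.2, 0], "dr": [0, 0, 0]}, {"gripper": 1, "translation": [-0.1, -0.2, 0], "dr": [0, 0, 0]}, {"gripper": 1, "translation": [0, 0, 0], "dr": [0, 0, 0]}, {"gripper": 1, "translation": [0, 0, 0], "dr": [0, 0, 0]}])

```text
clock: 7.33
eef_pos: [546.8, 201.8, 150.3]
tcp_rot: [-3.142, 0.0, 0.262]
contact_force: [0.9, 0.1, -1.4]
opening: 0.198
```

Run:
```python
from h import *
s=r.sense(); print(s["eef_pos"],s["tcp_rot"],s["clock"])
f,C=shot("wrist","w3"); np.savez("w3.npz",K=C[0],T=C[1])
cv2.imwrite("pics/w3g.png",(255*(f/255.)**0.7).astype(np.uint8))
```

```text
[546.79180238 201.84504627 150.27466144] [-3.14151926e+00  2.51847352e-04  2.61984484e-01] 7.3333
```

View pics/w3g.png

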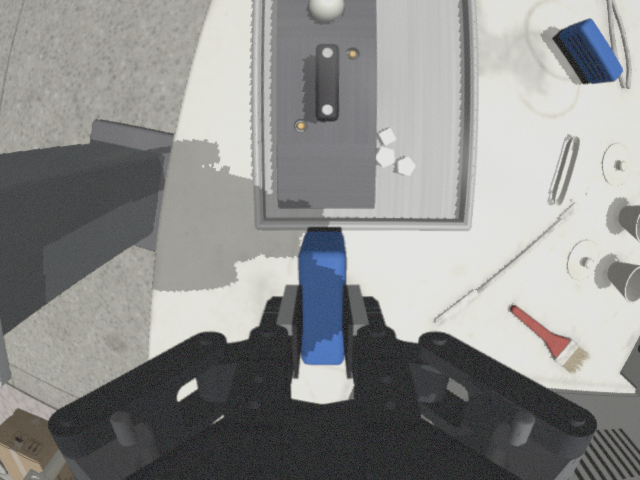

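All three chips lie on the pan's bare floor ((387,136), (385,156), (405,167)); land is empty, block still in hand. Now stand it on the worktop beside the pan.

Emit:
jog_arm(deltas=[{"gripper": 1, "translation": [-0.05, -0.19, 0], "dr": [0, 0, 0]}, {"gripper": 1, "translation": [-0.05, -0.19, 0], "dr": [0, 0, 0]}, {"gripper": 1, "translation": [0, -0.19, 0], "dr": [0, 0, 0]}, {"gripper": 1, "translation": [0, 0, -0.3], "dr": [0, 0, 0]}, {"gripper": 1, "translation": [0, 0, -0.3], "dr": [0, 0, 0]}, {"gripper": 1, "translation": [0, 0, -0.25], "dr": [0, 0, 0]}, {"gripper": 1, "translation": [0, 0, -0.1], "dr": [0, 0, 0]}, {"gripper": 1, "translation": [0, 0, -0.06], "dr": [0, 0, 0]}, {"gripper": 1, "translation": [0, 0, -0.04], "dr": [0, 0, 0]}, {"gripper": 1, "translation": [0, 0, -0.04], "dr": [0, 0, 0]}, {"gripper": 1, "translation": [0, 0, 0], "dr": [0, 0, 0]}, {"gripper": 1, "translation": [0, 0, 0], "dr": [0, 0, 0]}])

```text
clock: 8.38
eef_pos: [538.1, 145.9, 41.9]
tcp_rot: [3.142, -0.001, 0.263]
contact_force: [-0.3, 0.7, -1.4]
opening: 0.199
```

Emit:
jog_arm(deltas=[{"gripper": 1, "translation": [0, 0, -0.01], "dr": [0, 0, 0]}, {"gripper": 1, "translation": [0, 0, 0], "dr": [0, 0, 0]}, {"gripper": -0.4, "translation": [0, 0, 0], "dr": [0, 0, 0]}, {"gripper": -0.2, "translation": [0, 0, 0], "dr": [0, 0, 0]}, {"gripper": -0.2, "translation": [0, 0, 0], "dr": [0, 0, 0]}, {"gripper": -0.2, "translation": [0, 0, 0], "dr": [0, 0, 0]}, {"gripper": -0.2, "translation": [0, 0, 0], "dr": [0, 0, 0]}, {"gripper": -0.2, "translation": [0, 0, 0], "dr": [0, 0, 0]}, {"gripper": -0.2, "translation": [0, 0, 0], "dr": [0, 0, 0]}])

```text
clock: 9.13
eef_pos: [537.4, 145.6, 40.0]
tcp_rot: [-3.142, 0.0, 0.263]
contact_force: [-0.1, 0.0, 0.5]
opening: 0.602
```

Emit:
jog_arm(deltas=[{"gripper": -0.2, "translation": [0, 0, 0.15], "dr": [0, 0, 0]}, {"gripper": -0.2, "translation": [0, 0, 0.3], "dr": [0, 0, 0]}, {"gripper": -0.2, "translation": [0, 0, 0.3], "dr": [0, 0, 0]}, {"gripper": -0.2, "translation": [0, 0, 0.3], "dr": [0, 0, 0]}, {"gripper": -0.2, "translation": [-0.02, 0.2, 0], "dr": [0, 0, 0]}, {"gripper": -0.2, "translation": [-0.02, 0.22, 0], "dr": [0, 0, 0]}, {"gripper": -0.2, "translation": [-0.02, 0.22, 0], "dr": [0, 0, 0]}, {"gripper": -0.2, "translation": [-0.02, 0.22, 0], "dr": [0, 0, 0]}, {"gripper": -0.2, "translation": [-0.02, 0.22, 0], "dr": [0, 0, 0]}, {"gripper": -0.2, "translation": [-0.02, 0.22, 0], "dr": [0, 0, 0]}, {"gripper": -0.2, "translation": [-0.01, 0.22, 0], "dr": [0, 0, -0.002]}, {"gripper": -0.2, "translation": [0, 0, 0], "dr": [0, 0, 0]}])

```text
clock: 10.13
eef_pos: [524.4, 301.0, 145.2]
tcp_rot: [-3.14, -0.001, 0.262]
contact_force: [0.1, -0.1, 0.8]
opening: 0.597
```

Run:
```python
from h import *
s=r.sense(); print(s["eef_pos"],s["tcp_rot"],s["clock"])
f,C=shot("wrist","w4"); np.savez("w4.npz",K=C[0],T=C[1])
t,_=shot("top","t4"); sc,_=shot("scene","s4")
g=lambda q:(255*(q/255.)**0.65).astype(np.uint8)
a=cv2.resize(g(f),(400,300)); a=g(f)[:, :]
out=np.zeros((600,800,3),np.uint8)
out[:360,:480]=cv2.resize(g(f),(480,360),interpolation=cv2.INTER_AREA)
out[:360,480:]=cv2.resize(g(sc)[200:405,220:402],(320,360))
out[360:,:600]=cv2.resize(g(t)[215:300,200:413],(600,240))
cv2.imwrite("pics/m4.png",out)
```

```text
[524.36686092 301.01488002 145.1995553 ] [-3.14025752e+00 -1.18513157e-03  2.61800675e-01] 10.1333
```

View pics/m4.png

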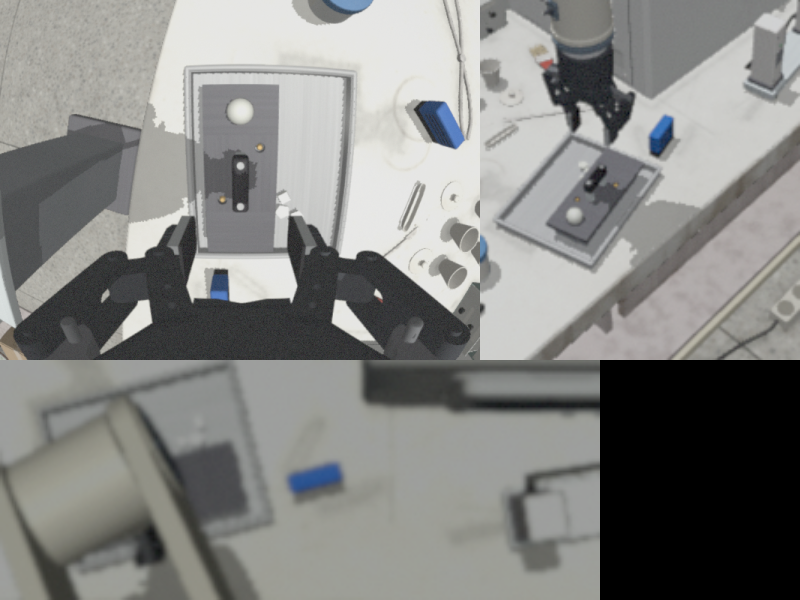

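The block stands upright beside the pan. Wrist view: dowels ≈(347,196), (296,267), handle screws (320,221), (320,276), ball (320,149). Measure tray and gauge.

Run:
```python
from h import *
d=np.load("w4.npz"); C=(d["K"],d["T"])
f=cv2.imread("pics/w4.png")
hsv=cv2.cvtColor(f,cv2.COLOR_BGR2HSV)
m=cv2.inRange(hsv,(10,110,60),(28,255,255)); m[:150]=0;m[300:]=0;m[:,:270]=0;m[:,380:]=0
n,l,st,ce=cv2.connectedComponentsWithStats(m); k=[ce[i] for i in range(1,n) if st[i,4]>8]; print(k)
a=onz("wrist",*k[0],37,C)[:2]; b=onz("wrist",*k[1],37,C)[:2]
c=(a+b)/2; ang=np.arctan2(*(a-b)[::-1])-np.arctan2(-36,52)
print("tray",c,ang,np.hypot(*(a-b)))
for p in((320,221),(320,276)): print("screw",onz("wrist",*p,76,C))
print("ball",onz("wrist",320,149,46,C))
# gauge in the top view
f=cv2.imread("pics/top0.png"); g=cv2.convertScaleAbs(f,alpha=1.6)
cv2.imwrite("pics/g5.png",cv2.resize(g[235:295,370:480],(770,420),interpolation=cv2.INTER_CUBIC))
for u,v in((550,205),): pass
```

```text
[array([345.9047619 , 195.61904762]), array([296.06382979, 265.29787234])]
tray [523.4061621  303.09124583] 1.831947659983276 62.69239273848855
screw [519.08519597 319.05984956  76.        ]
screw [528.18424973 284.89636619  76.        ]
ball [508.11353872 359.57918308  46.        ]
```

View pics/g5.png

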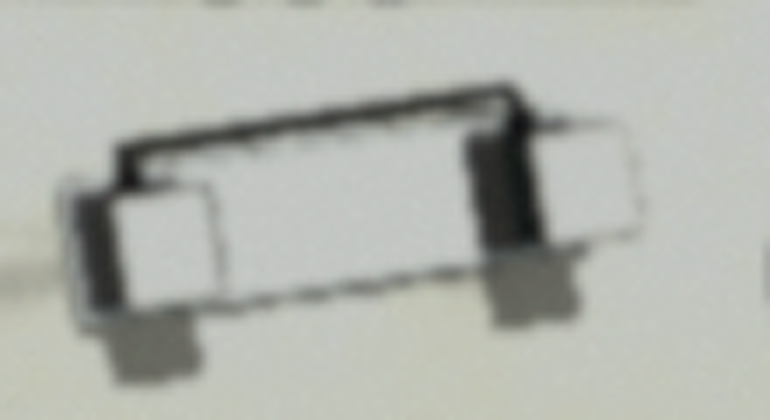

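Run:
```python
from h import *
q=lambda u,v,z=150: onz("top",370+(u+.5)/7-.5,235+(v+.5)/7-.5,z)[:2]
L=[q(115,190),q(212,185),q(225,305),q(125,312)];R=[q(532,128),q(630,120),q(640,235),q(545,250)]
l=np.mean(L,0);rr=np.mean(R,0);print(l,rr,"dist",np.hypot(*(l-rr)),"c",(l+rr)/2,"yaw",np.arctan2(*(l-rr)[::-1])-np.pi/2)
print("depth",np.hypot(*(L[0]-L[3])),"width",np.hypot(*(L[0]-L[1])))
# front bar edge z22 (230,308)->(480,268)
a,b=q(230,308,22),q(480,268,22);print(np.arctan2(*(a-b)[::-1])-np.pi/2)
c=(l+rr)/2; u,v=proj("scene",[*c,150]); print("scene proj mid",u,v,"crop", (u-200)*800/260,(v-170)*585/190)
for p in(l,rr):
    u,v=proj("scene",[*p,150]); print((u-200)*800/260,(v-170)*585/190)
```

```text
[504.49770485 -79.7850247 ] [ 530.12991374 -239.13627145] dist 161.39959718890427 c [ 517.31380929 -159.46064808] yaw 0.15948736611304892
depth 46.77124537860379 width 37.15095921505541
0.16445811177736847
scene proj mid 397.65962703570847 197.7774783269723 crop 608.18346780218 85.52539379620418
567.6157039466433 128.66671654177688
646.1247327798569 45.17719112952292
```

Emit:
jog_arm(deltas=[{"gripper": -0.2, "translation": [-0.008, 0.015, -0.2], "dr": [0, 0, 0]}, {"gripper": -0.2, "translation": [0, 0, -0.2], "dr": [0, 0, 0]}, {"gripper": -0.2, "translation": [0, 0, -0.15], "dr": [0, 0, 0]}, {"gripper": -0.2, "translation": [0, 0, -0.1], "dr": [0, 0, 0]}, {"gripper": -0.2, "translation": [0, 0, -0.06], "dr": [0, 0, 0]}, {"gripper": -0.2, "translation": [0, 0, 0], "dr": [0, 0, 0]}, {"gripper": -0.2, "translation": [0, 0, 0], "dr": [0, 0, 0]}])

```text
clock: 10.87
eef_pos: [523.9, 298.8, 74.4]
tcp_rot: [3.142, -0.0, 0.26]
contact_force: [0.1, -0.6, 0.4]
opening: 0.601
```

Emit:
jog_arm(deltas=[{"gripper": -0.2, "translation": [0, 0.02, -0.01], "dr": [0, 0, 0]}, {"gripper": 0.3, "translation": [0, 0, 0], "dr": [0, 0, 0]}, {"gripper": 0.5, "translation": [0, 0, 0], "dr": [0, 0, 0]}, {"gripper": 0.6, "translation": [0, 0, 0], "dr": [0, 0, 0]}, {"gripper": 1, "translation": [0, 0, 0], "dr": [0, 0, 0]}, {"gripper": 1, "translation": [0, 0, 0], "dr": [0, 0, 0]}, {"gripper": 1, "translation": [0, 0, 0], "dr": [0, 0, 0]}, {"gripper": 1, "translation": [0, 0, 0], "dr": [0, 0, 0]}, {"gripper": 1, "translation": [0, 0, 0], "dr": [0, 0, 0]}, {"gripper": 1, "translation": [0, 0, 0], "dr": [0, 0, 0]}, {"gripper": 1, "translation": [0, 0, 0], "dr": [0, 0, 0]}, {"gripper": 1, "translation": [0, 0, 0], "dr": [0, 0, 0]}], squeeze=70)

```text
clock: 11.87
eef_pos: [523.6, 301.1, 73.0]
tcp_rot: [3.142, 0.0, 0.26]
contact_force: [0.5, 0.3, 0.1]
opening: -0.001
```

Run:
```python
from h import *
s=r.sense(); print(s["eef_pos"],s["opening"],s["contact_force"])
g=lambda q:(255*(q/255.)**0.6).astype(np.uint8)
f,C=shot("wrist","w6"); sc,_=shot("scene","s6")
out=np.zeros((600,800,3),np.uint8)
out[:300,:]=cv2.resize(g(f)[140:380,0:640],(800,300))
out[300:,:400]=cv2.resize(g(sc)[220:370,200:350],(400,300),interpolation=cv2.INTER_CUBIC)
out[300:,400:]=cv2.resize(g(f)[200:380,200:440],(400,300),interpolation=cv2.INTER_CUBIC)
cv2.imwrite("pics/m6.png",out)
```

```text
[523.60617496 301.07426291  73.04420092] -0.0009812959431287026 [0.45799795 0.32224554 0.11097569]
```

View pics/m6.png

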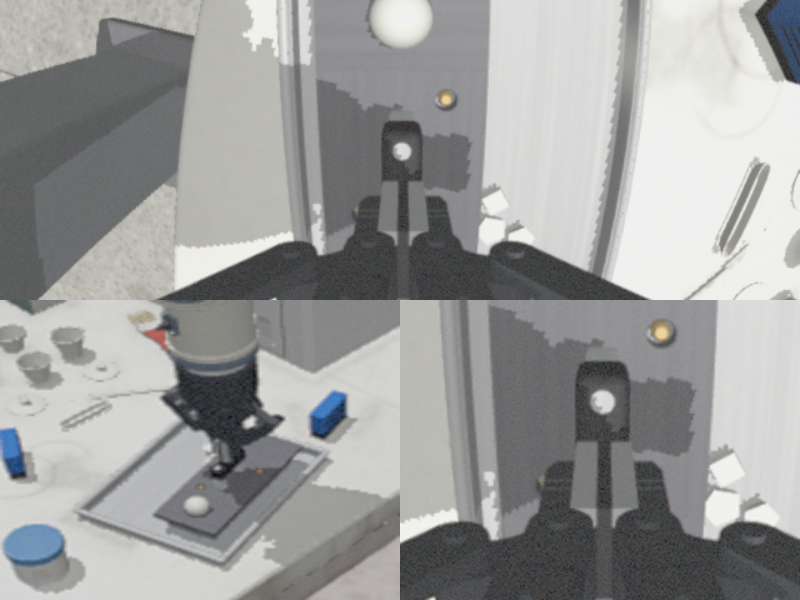

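Run:
```python
from h import *
C=cal("wrist"); e=r.sense()["eef_pos"]; ya=.26
x=np.array([np.cos(ya),np.sin(ya),0]); d=np.array([-x[1],x[0],0])
for z in (48,60,67,76,90,110):
    print(z,[proj("wrist",[*(e+11*d+k*x)[:2],z],C).round(0).tolist() for k in(-7,0,7)],[proj("wrist",[*(e+24*d+k*x)[:2],z],C).round(0).tolist() for k in(-7,7)])
```

```text
48 [[306.0, 257.0], [320.0, 257.0], [335.0, 257.0]] [[306.0, 231.0], [335.0, 231.0]]
60 [[305.0, 265.0], [320.0, 265.0], [336.0, 265.0]] [[305.0, 238.0], [336.0, 238.0]]
67 [[304.0, 270.0], [320.0, 270.0], [336.0, 270.0]] [[304.0, 242.0], [336.0, 242.0]]
76 [[304.0, 278.0], [320.0, 278.0], [337.0, 278.0]] [[303.0, 248.0], [337.0, 248.0]]
90 [[302.0, 291.0], [320.0, 291.0], [338.0, 291.0]] [[301.0, 260.0], [339.0, 260.0]]
110 [[299.0, 315.0], [320.0, 315.0], [340.0, 315.0]] [[298.0, 280.0], [341.0, 280.0]]
```

The reading (shut) and picture agree: the pads closed just above the bar (pads cols 302–343, gap narrower than the bar), so the fingertips sit higher than I assumed. Open, go lower carefully watching the force, and close again.

Emit:
jog_arm(deltas=[{"gripper": -0.2, "translation": [0, 0, 0], "dr": [0, 0, 0]}, {"gripper": -0.2, "translation": [0, 0, 0], "dr": [0, 0, 0]}, {"gripper": -0.2, "translation": [0, 0, 0], "dr": [0, 0, 0]}, {"gripper": -0.2, "translation": [0, 0, 0], "dr": [0, 0, 0]}, {"gripper": -0.2, "translation": [0, 0, 0], "dr": [0, 0, 0]}, {"gripper": -0.2, "translation": [0, 0, -0.03], "dr": [0, 0, 0]}, {"gripper": -0.2, "translation": [0, 0, -0.03], "dr": [0, 0, 0]}, {"gripper": -0.2, "translation": [0, 0, -0.02], "dr": [0, 0, 0]}, {"gripper": -0.2, "translation": [0, 0, 0], "dr": [0, 0, 0]}, {"gripper": -0.2, "translation": [0, 0, 0], "dr": [0, 0, 0]}], squeeze=30)

```text
clock: 12.8
eef_pos: [523.5, 301.0, 64.8]
tcp_rot: [3.141, 0.001, 0.26]
contact_force: [-0.1, 0.4, 0.3]
opening: 0.601
```

Run:
```python
from h import *
s=r.sense(); print(s["eef_pos"],s["tcp_rot"],s["opening"],s["contact_force"],np.round(s["qpos"],3))
g=lambda q:(255*(q/255.)**0.6).astype(np.uint8)
f,C=shot("wrist","w7"); sc,_=shot("scene","s7"); w2=cv2.imread("pics/w2.png")
out=np.zeros((600,800,3),np.uint8)
out[:300,:400]=cv2.resize(g(f)[200:380,200:440],(400,300),interpolation=cv2.INTER_CUBIC)
out[:300,400:]=cv2.resize(g(w2)[200:410,180:460],(400,300),interpolation=cv2.INTER_CUBIC)
out[300:,:400]=cv2.resize(g(sc)[220:340,220:380],(400,300),interpolation=cv2.INTER_CUBIC)
out[300:,400:]=cv2.resize(g(cv2.imread("pics/s6.png"))[220:340,220:380],(400,300),interpolation=cv2.INTER_CUBIC)
cv2.imwrite("pics/m7.png",out)
```

```text
[523.45101171 301.00229519  64.7838919 ] [3.14147924e+00 5.22888486e-04 2.60049707e-01] 0.6009667778441271 [-0.14605297  0.35617877  0.30949132] [0.519 0.511 1.798 0.    0.834 0.259]
```

View pics/m7.png

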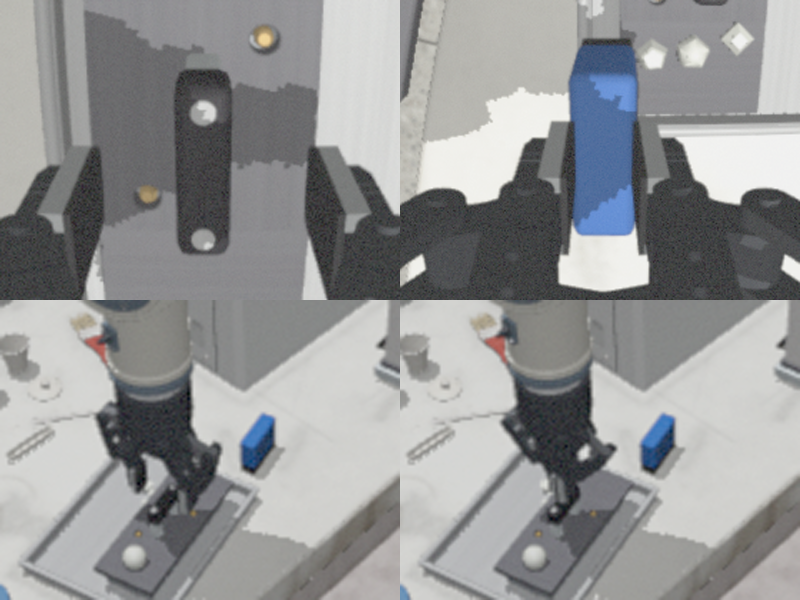

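Emit:
jog_arm(deltas=[{"gripper": 0.3, "translation": [0, 0, 0], "dr": [0, 0, 0]}, {"gripper": 0.4, "translation": [0, 0, 0], "dr": [0, 0, 0]}, {"gripper": 0.5, "translation": [0, 0, 0], "dr": [0, 0, 0]}, {"gripper": 0.55, "translation": [0, 0, 0], "dr": [0, 0, 0]}, {"gripper": 0.6, "translation": [0, 0, 0], "dr": [0, 0, 0]}, {"gripper": 0.65, "translation": [0, 0, 0], "dr": [0, 0, 0]}, {"gripper": 0.7, "translation": [0, 0, 0], "dr": [0, 0, 0]}, {"gripper": 0.75, "translation": [0, 0, 0], "dr": [0, 0, 0]}, {"gripper": 0.8, "translation": [0, 0, 0], "dr": [0, 0, 0]}, {"gripper": 0.8, "translation": [0, 0, 0], "dr": [0, 0, 0]}, {"gripper": 0.8, "translation": [0, 0, 0], "dr": [0, 0, 0]}])

```text
clock: 13.82
eef_pos: [523.3, 301.0, 65.1]
tcp_rot: [3.142, 0.001, 0.26]
contact_force: [-2.9, -0.9, 4.2]
opening: 0.154
```

Emit:
jog_arm(deltas=[{"gripper": 0.2, "translation": [0, 0, 0], "dr": [0, 0, 0]}, {"gripper": 0.2, "translation": [0, 0, 0], "dr": [0, 0, 0]}, {"gripper": 0.2, "translation": [0, 0, 0], "dr": [0, 0, 0]}, {"gripper": 0.2, "translation": [0, 0, 0], "dr": [0, 0, 0]}, {"gripper": 0.2, "translation": [0, 0, -0.02], "dr": [0, 0, 0]}, {"gripper": 0.2, "translation": [0, 0, -0.02], "dr": [0, 0, 0]}, {"gripper": 0.2, "translation": [0, 0, 0], "dr": [0, 0, 0]}])

```text
clock: 14.4
eef_pos: [523.4, 300.9, 60.5]
tcp_rot: [3.141, 0.001, 0.26]
contact_force: [-1.2, -0.8, 0.1]
opening: 0.398
```

Emit:
jog_arm(deltas=[{"gripper": 0.2, "translation": [0, 0, -0.01], "dr": [0, 0, 0]}, {"gripper": 0.2, "translation": [0, 0, -0.01], "dr": [0, 0, 0]}, {"gripper": 0.2, "translation": [0, 0, 0], "dr": [0, 0, 0]}])

```text
clock: 14.65
eef_pos: [523.5, 301.0, 58.8]
tcp_rot: [3.142, 0.0, 0.26]
contact_force: [0.1, 0.0, -0.1]
opening: 0.402
```

Emit:
jog_arm(deltas=[{"gripper": 0.2, "translation": [0, 0, -0.01], "dr": [0, 0, 0]}, {"gripper": 0.2, "translation": [0, 0, -0.01], "dr": [0, 0, 0]}, {"gripper": 0.2, "translation": [0, 0, 0], "dr": [0, 0, 0]}])

```text
clock: 14.9
eef_pos: [523.6, 301.0, 56.9]
tcp_rot: [3.142, 0.0, 0.26]
contact_force: [-0.8, 0.2, -0.6]
opening: 0.399
```

Emit:
jog_arm(deltas=[{"gripper": 0.2, "translation": [0, 0, -0.02], "dr": [0, 0, 0]}, {"gripper": 0.2, "translation": [0, 0, -0.02], "dr": [0, 0, 0]}, {"gripper": 0.5, "translation": [0, 0, 0], "dr": [0, 0, 0]}, {"gripper": 0.6, "translation": [0, 0, 0], "dr": [0, 0, 0]}, {"gripper": 0.65, "translation": [0, 0, 0], "dr": [0, 0, 0]}, {"gripper": 0.7, "translation": [0, 0, 0], "dr": [0, 0, 0]}, {"gripper": 0.75, "translation": [0, 0, 0], "dr": [0, 0, 0]}, {"gripper": 0.8, "translation": [0, 0, 0], "dr": [0, 0, 0]}, {"gripper": 0.8, "translation": [0, 0, 0], "dr": [0, 0, 0]}, {"gripper": 0.8, "translation": [0, 0, 0], "dr": [0, 0, 0]}])

```text
clock: 15.73
eef_pos: [523.6, 301.0, 53.1]
tcp_rot: [3.142, 0.0, 0.26]
contact_force: [-0.8, 0.4, 1.2]
opening: 0.158
```

Emit:
jog_arm(deltas=[{"gripper": 1, "translation": [0, 0, 0], "dr": [0, 0, 0]}, {"gripper": 1, "translation": [0, 0, 0], "dr": [0, 0, 0]}, {"gripper": 1, "translation": [0, 0, 0], "dr": [0, 0, 0]}, {"gripper": 1, "translation": [0, 0, 0], "dr": [0, 0, 0]}, {"gripper": 1, "translation": [0, 0, 0.01], "dr": [0, 0, 0]}, {"gripper": 1, "translation": [0, 0, 0.02], "dr": [0, 0, 0]}, {"gripper": 1, "translation": [0, 0, 0.02], "dr": [0, 0, 0]}, {"gripper": 1, "translation": [0, 0, 0.02], "dr": [0, 0, 0]}, {"gripper": 1, "translation": [0, 0, 0.02], "dr": [0, 0, 0]}, {"gripper": 1, "translation": [0, 0, 0], "dr": [0, 0, 0]}, {"gripper": 1, "translation": [0, 0, 0], "dr": [0, 0, 0]}], squeeze=80)

```text
clock: 16.65
eef_pos: [523.7, 301.1, 62.2]
tcp_rot: [-3.142, -0.0, 0.26]
contact_force: [0.8, 0.6, -3.6]
opening: 0.14
```

Emit:
jog_arm(deltas=[{"gripper": 1, "translation": [0, 0, 0.04], "dr": [0, 0, 0]}, {"gripper": 1, "translation": [0, 0, 0.05], "dr": [0, 0, 0]}, {"gripper": 1, "translation": [0, 0, 0.05], "dr": [0, 0, 0]}, {"gripper": 1, "translation": [0, 0, 0.05], "dr": [0, 0, 0]}, {"gripper": 1, "translation": [0, 0, 0.05], "dr": [0, 0, 0]}, {"gripper": 1, "translation": [0, 0, 0.04], "dr": [0, 0, 0]}, {"gripper": 1, "translation": [0, 0, 0.02], "dr": [0, 0, 0]}, {"gripper": 1, "translation": [0, 0, 0], "dr": [0, 0, 0]}, {"gripper": 1, "translation": [0, 0, 0], "dr": [0, 0, 0]}])

```text
clock: 17.4
eef_pos: [523.6, 301.1, 92.2]
tcp_rot: [-3.142, -0.0, 0.26]
contact_force: [0.5, -0.1, -4.1]
opening: 0.141
```

Run:
```python
from h import *
s=r.sense(); print(s["eef_pos"],s["tcp_rot"],s["opening"],s["contact_force"],s["wrist_torque"])
g=lambda q:(255*(q/255.)**0.6).astype(np.uint8)
f,C=shot("wrist","w8"); np.savez("w8.npz",K=C[0],T=C[1]); sc,_=shot("scene","s8")
out=np.zeros((600,800,3),np.uint8)
out[:,:400]=cv2.resize(g(f)[60:360,200:400],(400,600),interpolation=cv2.INTER_CUBIC)
out[:300,400:]=cv2.resize(g(sc)[220:340,220:380],(400,300),interpolation=cv2.INTER_CUBIC)
cv2.imwrite("pics/m8.png",out)
```

```text
[523.62939655 301.08821327  92.16612749] [-3.14154256e+00 -1.59733987e-04  2.60076971e-01] 0.14127291319324034 [ 0.50982673 -0.09739103 -4.13796331] [-0.0099685  -0.02538038 -0.01344696]
```

View pics/m8.png

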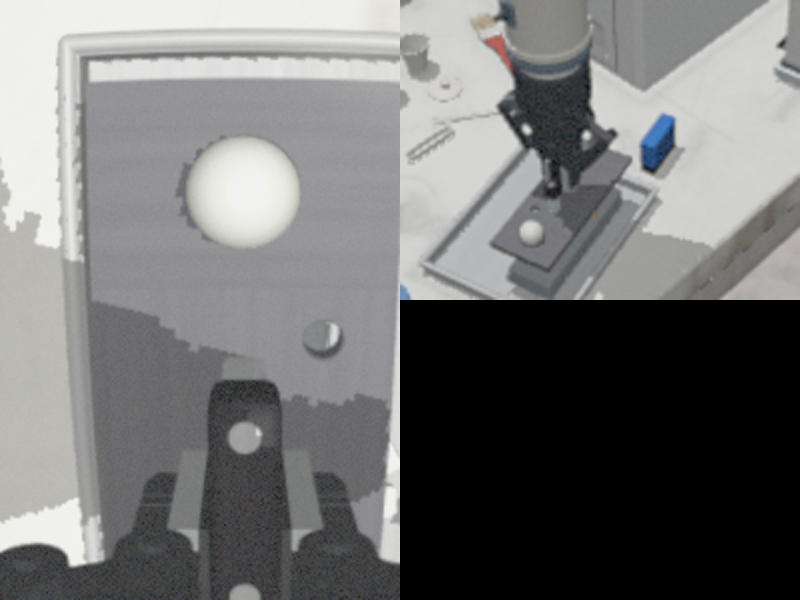

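Tray lifted on a full grip, ball in its pocket at (321,156), force ≈ its weight. Carry up and turn toward the front of the gauge.

Emit:
jog_arm(deltas=[{"gripper": 1, "translation": [0, 0, 0.04], "dr": [0, 0, 0]}, {"gripper": 1, "translation": [0, 0, 0.08], "dr": [0, 0, 0]}, {"gripper": 1, "translation": [0, 0, 0.11], "dr": [0, 0, 0]}, {"gripper": 1, "translation": [0, 0, 0.12], "dr": [0, 0, 0]}, {"gripper": 1, "translation": [0, 0, 0.12], "dr": [0, 0, 0]}, {"gripper": 1, "translation": [0, 0, 0.12], "dr": [0, 0, 0]}, {"gripper": 1, "translation": [0, 0, 0.12], "dr": [0, 0, 0]}, {"gripper": 1, "translation": [0, 0, 0.12], "dr": [0, 0, 0]}, {"gripper": 1, "translation": [0, 0, 0.11], "dr": [0, 0, 0]}, {"gripper": 1, "translation": [0, 0, 0.08], "dr": [0, 0, 0]}, {"gripper": 1, "translation": [0, 0, 0.04], "dr": [0, 0, 0]}, {"gripper": 1, "translation": [0, 0, 0.02], "dr": [0, 0, 0]}])

```text
clock: 18.5
eef_pos: [523.9, 301.2, 200.9]
tcp_rot: [-3.141, -0.001, 0.26]
contact_force: [0.2, 0.4, -4.4]
opening: 0.139
```

Emit:
jog_arm(deltas=[{"gripper": 1, "translation": [-0.009, -0.027, 0], "dr": [0, 0, -0.0059]}, {"gripper": 1, "translation": [-0.018, -0.054, 0], "dr": [0, 0, -0.0118]}, {"gripper": 1, "translation": [-0.027, -0.081, 0], "dr": [0, 0, -0.0177]}, {"gripper": 1, "translation": [-0.0365, -0.108, 0], "dr": [0, 0, -0.0236]}, {"gripper": 1, "translation": [-0.0365, -0.108, 0], "dr": [0, 0, -0.0236]}, {"gripper": 1, "translation": [-0.0365, -0.108, 0], "dr": [0, 0, -0.0236]}, {"gripper": 1, "translation": [-0.0365, -0.108, 0], "dr": [0, 0, -0.0236]}, {"gripper": 1, "translation": [-0.0365, -0.108, 0], "dr": [0, 0, -0.0236]}, {"gripper": 1, "translation": [-0.0365, -0.108, 0], "dr": [0, 0, -0.0236]}, {"gripper": 1, "translation": [-0.0365, -0.108, 0], "dr": [0, 0, -0.0236]}, {"gripper": 1, "translation": [-0.0365, -0.108, 0], "dr": [0, 0, -0.0236]}, {"gripper": 1, "translation": [-0.0365, -0.108, 0], "dr": [0, 0, -0.0236]}])

```text
clock: 19.5
eef_pos: [485.0, 186.6, 200.1]
tcp_rot: [-3.142, -0.0, -0.133]
contact_force: [0.1, 0.1, -4.1]
opening: 0.141
```

Emit:
jog_arm(deltas=[{"gripper": 1, "translation": [-0.0365, -0.108, 0], "dr": [0, 0, -0.0236]}, {"gripper": 1, "translation": [-0.0365, -0.108, 0], "dr": [0, 0, -0.0236]}, {"gripper": 1, "translation": [-0.0365, -0.108, 0], "dr": [0, 0, -0.0236]}, {"gripper": 1, "translation": [-0.0365, -0.108, 0], "dr": [0, 0, -0.0236]}, {"gripper": 1, "translation": [-0.0365, -0.108, 0], "dr": [0, 0, -0.0236]}, {"gripper": 1, "translation": [-0.0365, -0.108, 0], "dr": [0, 0, -0.0236]}, {"gripper": 1, "translation": [-0.0365, -0.108, 0], "dr": [0, 0, -0.0236]}, {"gripper": 1, "translation": [-0.0365, -0.108, 0], "dr": [0, 0, -0.0236]}, {"gripper": 1, "translation": [-0.0365, -0.108, 0], "dr": [0, 0, -0.0236]}, {"gripper": 1, "translation": [-0.0365, -0.108, 0], "dr": [0, 0, -0.0236]}, {"gripper": 1, "translation": [-0.0365, -0.108, 0], "dr": [0, 0, -0.0236]}, {"gripper": 1, "translation": [-0.0365, -0.108, 0], "dr": [0, 0, -0.0236]}])

```text
clock: 20.5
eef_pos: [441.2, 57.0, 200.1]
tcp_rot: [-3.142, -0.0, -0.578]
contact_force: [-0.1, 0.9, -3.7]
opening: 0.143
```

Emit:
jog_arm(deltas=[{"gripper": 1, "translation": [-0.0365, -0.108, 0], "dr": [0, 0, -0.0236]}, {"gripper": 1, "translation": [-0.0365, -0.108, 0], "dr": [0, 0, -0.0236]}, {"gripper": 1, "translation": [-0.0365, -0.108, 0], "dr": [0, 0, -0.0236]}, {"gripper": 1, "translation": [-0.0365, -0.108, 0], "dr": [0, 0, -0.0236]}, {"gripper": 1, "translation": [-0.0365, -0.108, 0], "dr": [0, 0, -0.0236]}, {"gripper": 1, "translation": [-0.0365, -0.108, 0], "dr": [0, 0, -0.0236]}, {"gripper": 1, "translation": [-0.0365, -0.108, 0], "dr": [0, 0, -0.0236]}, {"gripper": 1, "translation": [-0.0365, -0.108, 0], "dr": [0, 0, -0.0236]}, {"gripper": 1, "translation": [-0.0365, -0.108, 0], "dr": [0, 0, -0.0236]}, {"gripper": 1, "translation": [-0.0365, -0.108, 0], "dr": [0, 0, -0.0236]}, {"gripper": 1, "translation": [-0.0365, -0.108, 0], "dr": [0, 0, -0.0236]}, {"gripper": 1, "translation": [-0.0365, -0.108, 0], "dr": [0, 0, -0.0236]}])

```text
clock: 21.5
eef_pos: [397.3, -72.5, 200.1]
tcp_rot: [-3.141, -0.0, -1.023]
contact_force: [-0.4, 0.7, -4.5]
opening: 0.139
```

Emit:
jog_arm(deltas=[{"gripper": 1, "translation": [-0.0365, -0.108, 0], "dr": [0, 0, -0.0236]}, {"gripper": 1, "translation": [-0.0365, -0.108, 0], "dr": [0, 0, -0.0236]}, {"gripper": 1, "translation": [-0.0365, -0.108, 0], "dr": [0, 0, -0.0236]}, {"gripper": 1, "translation": [-0.0365, -0.108, 0], "dr": [0, 0, -0.0236]}, {"gripper": 1, "translation": [-0.0365, -0.108, 0], "dr": [0, 0, -0.0236]}, {"gripper": 1, "translation": [-0.0365, -0.108, 0], "dr": [0, 0, -0.0236]}, {"gripper": 1, "translation": [-0.0365, -0.108, 0], "dr": [0, 0, -0.0236]}, {"gripper": 1, "translation": [-0.027, -0.081, 0], "dr": [0, 0, -0.0177]}, {"gripper": 1, "translation": [-0.018, -0.054, 0], "dr": [0, 0, -0.0118]}, {"gripper": 1, "translation": [-0.009, -0.027, 0], "dr": [0, 0, -0.0059]}, {"gripper": 1, "translation": [0, 0, 0], "dr": [0, 0, 0]}, {"gripper": 1, "translation": [0, 0, 0], "dr": [0, 0, 0]}])

```text
clock: 22.5
eef_pos: [366.8, -163.2, 200.0]
tcp_rot: [-3.142, 0.0, -1.334]
contact_force: [0.0, -0.4, -4.2]
opening: 0.137
```

Run:
```python
from h import *
s=r.sense(); print(s["eef_pos"],s["tcp_rot"],s["opening"],s["contact_force"],s["clock"])
g=lambda q:(255*(q/255.)**0.6).astype(np.uint8)
f,C=shot("wrist","w9"); np.savez("w9.npz",K=C[0],T=C[1]); shot("scene","s9"); shot("top","t9")
cv2.imwrite("pics/w9g.png",g(f))
```

```text
[ 366.79947728 -163.20643847  200.04926107] [-3.14151968e+00  2.76254987e-04 -1.33405329e+00] 0.13745042375753433 [ 0.0265354  -0.35089711 -4.16863178] 22.5
```

The viewer's limit is reached, so I go on numerically: map the wrist picture onto the plane of the head tops (z=150) and read brightness.

Run:
```python
from h import *
d=np.load("w9.npz"); C=(d["K"],d["T"]); f=cv2.imread("pics/w9.png"); G=cv2.cvtColor(f,cv2.COLOR_BGR2GRAY)
gc=np.array([517.3,-159.5]); ya=.16
gx=np.array([np.cos(ya),np.sin(ya)]); gy=np.array([-gx[1],gx[0]])
def val(X,Y,z=150):
    p=gc+X*gx+Y*gy; u,v=proj("wrist",[*p,z],C)
    return int(cv2.getRectSubPix(G,(1,1),(float(u),float(v)))[0,0]) if 0<=u<640 and 0<=v<480 else -1
print(proj("wrist",[*gc,150],C),proj("wrist",[*(gc+80*gy),150],C),proj("wrist",[*(gc-80*gy),150],C))
Ys=list(range(108,-112,-5)); print("     ",*[f"{y:4d}" for y in Ys])
for X in range(48,-54,-6): print(f"{X:4d}:",*[f"{val(X,y):4d}" for y in Ys])
```

```text
[3.80777592e+02 2.53192720e-01] [233.47004733  -7.10186976] [514.28785298  27.9397231 ]
       108  103   98   93   88   83   78   73   68   63   58   53   48   43   38   33   28   23   18   13    8    3   -2   -7  -12  -17  -22  -27  -32  -37  -42  -47  -52  -57  -62  -67  -72  -77  -82  -87  -92  -97 -102 -107
  48:   -1   -1   -1   -1   -1   -1   -1   -1   -1   -1   -1   -1   -1   -1   -1   -1   -1   -1   -1   -1   -1   -1   -1   -1   -1   -1   -1   -1   -1   -1   -1   -1   -1   -1   -1   -1   -1   -1   -1   -1   -1   -1   -1   -1
  42:   -1   -1   -1   -1   -1   -1   -1   -1   -1   -1   -1   -1   -1   -1   -1   -1   -1   -1   -1   -1   -1   -1   -1   -1   -1   -1   -1   -1   -1   -1   -1   -1   -1   -1   -1   -1   -1   -1   -1   -1   -1   -1   -1   -1
  36:   -1   -1   -1   -1   -1   -1   -1   -1   -1   -1   -1   -1   -1   -1   -1   -1   -1   -1   -1   -1   -1   -1   -1   -1   -1   -1   -1   -1   -1   -1   -1   -1   -1   -1   -1   -1   -1   -1   -1   -1   -1   -1   -1   -1
  30:   -1   -1   -1   -1   -1   -1   -1   -1   -1   -1   -1   -1   -1   -1   -1   -1   -1   -1   -1   -1   
[... 2355 characters left out ...]
31  231  230  231  231
 -36:  226  221  219  217  216  214  122   53   49   52   54   86   87  229  229  229  229  230  228  230  229  229  230  231  231  231  231  220   85   84   87   86   51   49   49   55  228  231  231  231  230  230  231  231
 -42:  229  211  211  213  214  210  210  190   85   88   87   87   83  224  230  230  230  228  228  228  228  229  229  229  230  230  230  227   88   88   89   88   87  198  231  231  232  231  230  231  232  230  231  231
 -48:  230  228  227  228  227  228  228  222  157  151  152  152  151  231  232  232  231  230  230  229  228  228  228  228  229  229  229  227  146  144  143  141  142  230  231  232  232  232  231  232  231  230  232  224
```

Run:
```python
from h import *
d=np.load("w9.npz"); C=(d["K"],d["T"]); f=cv2.imread("pics/w9.png"); G=cv2.cvtColor(f,cv2.COLOR_BGR2GRAY)
gc=np.array([517.3,-159.5]); ya=.16
gx=np.array([np.cos(ya),np.sin(ya)]); gy=np.array([-gx[1],gx[0]])
def val(X,Y,z=150):
    p=gc+X*gx+Y*gy; u,v=proj("wrist",[*p,z],C)
    return float(cv2.getRectSubPix(G,(1,1),(float(u),float(v)))[0,0])
def edge(fn,a,b,t=165):
    s=np.arange(a,b,.25 if b>a else -.25); w=np.array([fn(k) for k in s]); i=np.where(w<t)[0]; return s[i[0]] if len(i) else None
print("front L",[edge(lambda k:val(k,Y),-12,-32) for Y in (90,85,80,75,70)],"R",[edge(lambda k:val(k,Y),-12,-32) for Y in(-70,-75,-80,-85,-90)])
print("inner L",[edge(lambda k:val(X,k),75,50) for X in(-8,-12,-16,-20)],"R",[edge(lambda k:val(X,k),-75,-50) for X in (8,4,0,-4,-8,-12,-16,-20)])
# ball & tray check
s=r.sense();e=np.array(s["eef_pos"]); ty=-1.334+np.pi/2; tx=np.array([np.cos(ty),np.sin(ty)])
u=proj("wrist",[*(e[:2]+60*tx),e[2]-7],C); print("ball pred px",u)
hsv=cv2.cvtColor(f,cv2.COLOR_BGR2HSV); roi=cv2.medianBlur(G,5)[100:220,250:400]
c=cv2.HoughCircles(roi,cv2.HOUGH_GRADIENT,1,50,param1=100,param2=15,minRadius=18,maxRadius=40); print(c[0]+[250,100,0] if c is not None else None)
G8=cv2.cvtColor(cv2.imread("pics/w8.png"),cv2.COLOR_BGR2GRAY); c=cv2.HoughCircles(cv2.medianBlur(G8,5)[100:220,250:400],cv2.HOUGH_GRADIENT,1,50,param1=100,param2=15,minRadius=18,maxRadius=40); print("w8",c[0]+[250,100,0])
```

```text
front L [np.float64(-22.75), np.float64(-22.75), np.float64(-23.0), np.float64(-22.75), np.float64(-23.0)] R [np.float64(-23.0), np.float64(-23.0), np.float64(-23.0), np.float64(-23.0), np.float64(-23.0)]
inner L [np.float64(59.75), np.float64(59.75), np.float64(59.5), np.float64(59.75)] R [np.float64(-64.0), np.float64(-63.75), np.float64(-64.0), np.float64(-63.75), np.float64(-63.5), np.float64(-64.0), np.float64(-64.0), np.float64(-63.75)]
ball pred px [320.98070777 160.30391401]
[[329.5 156.5  28. ]]
w8 [[321.5        155.5         27.29999924]]
```

Gauge: centre (516.7, −161.7), yaw 0.16, gap 123.5 mm (given 124). TCP target ≈ (455.5, −171.6, 127). Lower in front of it first.

Emit:
jog_arm(deltas=[{"gripper": 1, "translation": [-0.005, -0.0235, -0.03], "dr": [0, 0, -0.005]}, {"gripper": 1, "translation": [-0.005, -0.0235, -0.06], "dr": [0, 0, -0.005]}, {"gripper": 1, "translation": [-0.005, -0.0235, -0.08], "dr": [0, 0, -0.005]}, {"gripper": 1, "translation": [-0.005, -0.0235, -0.08], "dr": [0, 0, -0.005]}, {"gripper": 1, "translation": [-0.005, -0.0235, -0.08], "dr": [0, 0, -0.005]}, {"gripper": 1, "translation": [-0.005, -0.0235, -0.08], "dr": [0, 0, -0.005]}, {"gripper": 1, "translation": [-0.005, -0.0235, -0.08], "dr": [0, 0, -0.005]}, {"gripper": 1, "translation": [-0.005, -0.0235, -0.08], "dr": [0, 0, -0.005]}, {"gripper": 1, "translation": [-0.005, -0.0235, -0.08], "dr": [0, 0, -0.005]}, {"gripper": 1, "translation": [-0.005, -0.0235, -0.05], "dr": [0, 0, -0.004]}, {"gripper": 1, "translation": [0, 0, -0.03], "dr": [0, 0, 0]}, {"gripper": 1, "translation": [0, 0, 0], "dr": [0, 0, 0]}])

```text
clock: 23.65
eef_pos: [361.4, -186.8, 126.4]
tcp_rot: [3.141, 0.001, -1.411]
contact_force: [-1.0, -0.5, -3.7]
opening: 0.145
```

Run:
```python
from h import *
s=r.sense(); e=np.array(s["eef_pos"]); print(e,s["tcp_rot"],s["opening"])
f,C=shot("wrist","w10"); G=cv2.cvtColor(f,cv2.COLOR_BGR2GRAY)
c=cv2.HoughCircles(cv2.medianBlur(G,5)[100:220,250:400],cv2.HOUGH_GRADIENT,1,50,param1=100,param2=15,minRadius=18,maxRadius=40); c=c[0,0]+[250,100,0]; print(c)
b=onz("wrist",c[0],c[1],e[2]-7.1,C); print("ball",b)
gc=np.array([516.7,-161.7]); gx=np.array([np.cos(.16),np.sin(.16)]); gy=np.array([-gx[1],gx[0]])
print("ball in gauge",(b[:2]-gc)@gx,(b[:2]-gc)@gy,"tcp in gauge",(e[:2]-gc)@gx,(e[:2]-gc)@gy)
K,T=C; rad=np.arctan(12/np.linalg.norm(b-T[:3,3]))*K[0,0]; print("exp radius",rad)
# plate edges left/right near the ball row and near handle: brightness profile
for v in (120,160,200): print(v,G[v,200:450:5].tolist())
```

```text
[ 361.42670693 -186.77206098  126.40250611] [ 3.14062690e+00  7.26102844e-04 -1.41126647e+00] 0.14483864636931348
[328.5 155.5  27.5]
ball [ 423.31347556 -179.69007079  119.30250611]
ball in gauge -95.05987064192921 -2.882115116171677 tcp in gauge -157.28446709267865 -0.013960059130791298
exp radius 28.641580833200493
120 [230, 231, 230, 231, 231, 233, 232, 232, 231, 105, 104, 103, 103, 102, 102, 104, 103, 103, 105, 103, 101, 102, 106, 102, 106, 104, 105, 102, 105, 105, 104, 103, 105, 105, 105, 107, 105, 109, 111, 112, 117, 226, 227, 229, 230, 230, 228, 230, 229, 230]
160 [144, 147, 156, 156, 147, 155, 145, 158, 141, 100, 105, 101, 102, 103, 106, 104, 102, 105, 103, 75, 109, 184, 213, 226, 233, 232, 232, 233, 228, 219, 198, 154, 101, 101, 104, 101, 100, 102, 101, 100, 150, 231, 229, 230, 230, 229, 227, 227, 229, 229]
200 [146, 153, 158, 158, 147, 144, 137, 146, 152, 133, 98, 95, 97, 98, 96, 98, 98, 100, 97, 99, 97, 98, 95, 99, 97, 97, 95, 98, 97, 97, 97, 99, 94, 97, 99, 96, 96, 99, 98, 96, 149, 148, 161, 155, 179, 163, 145, 158, 155, 154]
```

Tray level left/right (edges 243/402 about 322), ball 2.9 mm sideways in its pocket, 95 mm in front of the beam. Go straight in, gently.

Emit:
jog_arm(deltas=[{"gripper": 1, "translation": [0.0112, 0.0018, 0.004], "dr": [0, 0, 0]}, {"gripper": 1, "translation": [0.0223, 0.0036, 0.004], "dr": [0, 0, 0]}, {"gripper": 1, "translation": [0.0335, 0.0054, 0], "dr": [0, 0, 0]}, {"gripper": 1, "translation": [0.0447, 0.0072, 0], "dr": [0, 0, 0]}, {"gripper": 1, "translation": [0.0447, 0.0072, 0], "dr": [0, 0, 0]}, {"gripper": 1, "translation": [0.0447, 0.0072, 0], "dr": [0, 0, 0]}, {"gripper": 1, "translation": [0.0447, 0.0072, 0], "dr": [0, 0, 0]}, {"gripper": 1, "translation": [0.0447, 0.0072, 0], "dr": [0, 0, 0]}, {"gripper": 1, "translation": [0.0447, 0.0072, 0], "dr": [0, 0, 0]}, {"gripper": 1, "translation": [0.0447, 0.0072, 0], "dr": [0, 0, 0]}, {"gripper": 1, "translation": [0.0447, 0.0072, 0], "dr": [0, 0, 0]}, {"gripper": 1, "translation": [0.0447, 0.0072, 0], "dr": [0, 0, 0]}])

```text
clock: 24.7
eef_pos: [409.2, -179.2, 127.8]
tcp_rot: [3.141, 0.0, -1.411]
contact_force: [0.0, 0.0, -3.3]
opening: 0.144
```

Emit:
jog_arm(deltas=[{"gripper": 1, "translation": [0.0447, 0.0072, 0], "dr": [0, 0, 0]}, {"gripper": 1, "translation": [0.0447, 0.0072, 0], "dr": [0, 0, 0]}, {"gripper": 1, "translation": [0.0447, 0.0072, 0], "dr": [0, 0, 0]}, {"gripper": 1, "translation": [0.0447, 0.0072, 0], "dr": [0, 0, 0]}, {"gripper": 1, "translation": [0.0447, 0.0072, 0], "dr": [0, 0, 0]}, {"gripper": 1, "translation": [0.0447, 0.0072, 0], "dr": [0, 0, 0]}, {"gripper": 1, "translation": [0.0447, 0.0072, 0], "dr": [0, 0, 0]}, {"gripper": 1, "translation": [0.0447, 0.0072, 0], "dr": [0, 0, 0]}, {"gripper": 1, "translation": [0.0447, 0.0072, 0], "dr": [0, 0, 0]}, {"gripper": 1, "translation": [0.0335, 0.0054, 0], "dr": [0, 0, 0]}, {"gripper": 1, "translation": [0.0223, 0.0036, 0], "dr": [0, 0, 0]}, {"gripper": 1, "translation": [0.0112, 0.0018, 0], "dr": [0, 0, 0]}])

```text
clock: 25.7
eef_pos: [456.0, -171.7, 127.9]
tcp_rot: [-3.142, -0.0, -1.411]
contact_force: [0.6, 0.0, -4.0]
opening: 0.138
```

Emit:
jog_arm(deltas=[{"gripper": 1, "translation": [0, 0, 0], "dr": [0, 0, 0]}, {"gripper": 1, "translation": [0, 0, 0], "dr": [0, 0, 0]}, {"gripper": 1, "translation": [0, 0, 0], "dr": [0, 0, 0]}, {"gripper": 1, "translation": [0, 0, 0], "dr": [0, 0, 0]}, {"gripper": 1, "translation": [0, 0, 0], "dr": [0, 0, 0]}, {"gripper": 1, "translation": [0, 0, 0], "dr": [0, 0, 0]}, {"gripper": 1, "translation": [0, 0, 0], "dr": [0, 0, 0]}, {"gripper": 1, "translation": [0, 0, 0], "dr": [0, 0, 0]}])

```text
clock: 26.37
eef_pos: [455.7, -171.7, 127.9]
tcp_rot: [-3.142, -0.0, -1.411]
contact_force: [-0.3, -0.6, -4.3]
opening: 0.138
```

```bash
cat > chk.py <<'E'
from h import *
s=r.sense(); e=np.array(s["eef_pos"]); print(e,s["tcp_rot"],s["opening"],s["contact_force"],s["clock"])
gc=np.array([516.7,-161.7]); gx=np.array([np.cos(.16),np.sin(.16)]); gy=np.array([-gx[1],gx[0]])
print("tcp in gauge",(e[:2]-gc)@gx,(e[:2]-gc)@gy)
for k in range(3):
    e=np.array(r.sense()["eef_pos"]); f,C=shot("wrist",f"w11_{k}"); G=cv2.cvtColor(f,cv2.COLOR_BGR2GRAY)
    c=cv2.HoughCircles(cv2.medianBlur(G,5)[100:220,250:400],cv2.HOUGH_GRADIENT,1,50,param1=100,param2=15,minRadius=18,maxRadius=40)[0,0]+[250,100,0]
    b=onz("wrist",c[0],c[1],e[2]-7.1,C); print(c,"ball in gauge",(b[:2]-gc)@gx,(b[:2]-gc)@gy)
P=lambda x,y,z:proj("wrist",[*(e[:2]+(x+2)*gx+y*gy),e[2]-23.1+z],C).round(1)
print("pred tip row",P(85,0,8),"hole",P(26,-18,8),"plate col L/R at x=60",P(60,35,8),P(60,-35,8))
print("tip col 322:",[(v,int(G[v,322])) for v in range(80,130,2)])
print("tip col 280:",[(v,int(G[v,280])) for v in range(80,130,2)])
# scene ball by colour near its prediction
fs,Cs=shot("scene","s11"); u,v=proj("scene",[*b[:2],e[2]-7.1],Cs); print("scene pred ball",u,v)
gs=cv2.cvtColor(fs,cv2.COLOR_BGR2GRAY); u,v=int(round(u)),int(round(v))
print(gs[v-10:v+11,u-12:u+13])
E
python3 chk.py
```

```text
[ 455.68879519 -171.6941748   127.90305032] [-3.14154273e+00 -6.39469003e-06 -1.41093940e+00] 0.1381061359559991 [-0.28493792 -0.64143735 -4.28712437] 26.3667
tcp in gauge -61.82417998086098 -0.14632630171922295
[328.5        156.5         27.10000038] ball in gauge -0.08169253353171967 -3.0132802632393774
[329.5 156.5  27.5] ball in gauge -0.0696464358060825 -3.4235641308101368
[328.5 155.5  27.5] ball in gauge 0.3532740528695983 -3.0042511352456307
pred tip row [321.7  98.2] hole [361.2 230.3] plate col L/R at x=60 [242.6 156.2] [400.8 156.2]
tip col 322: [(80, 231), (82, 231), (84, 232), (86, 232), (88, 135), (90, 53), (92, 52), (94, 42), (96, 111), (98, 138), (100, 105), (102, 102), (104, 105), (106, 104), (108, 103), (110, 103), (112, 102), (114, 105), (116, 104), (118, 101), (120, 101), (122, 102), (124, 99), (126, 98), (128, 80)]
tip col 280: [(80, 232), (82, 232), (84, 231), (86, 231), (88, 211), (90, 38), (92, 39), (94, 36), (96, 60), (98, 149), (100, 107), (102, 102), (104, 104), (106, 104), (108, 105), (110, 106), (112, 104), (114, 102), (116, 101), (118, 105), (120, 102),
[... 1606 characters left out ...]
69  55  57  64  66  59  50  46  68  72
   73  74  73  74  76  82  78]
 [190 190 189 172 139 123 104  83  73  57  51  49  52  52  63  70  70  74
   75  75  74  73  77  82  86]
 [191 190 192 191 190 189 168 131  85  71  72  72  74  70  73  72  71  75
   77  74  74  75  81  82  87]
 [189 190 190 189 191 192 191 178 115  74  72  75  73  73  71  73  72  74
   73  74  75  75  84  83  84]
 [189 188 190 190 190 188 180 153  92  72  74  76  75  74  69  75  73  75
   74  71  74  74  79  79  80]
 [190 189 191 190 189 179 156 109  62  69  72  73  74  71  72  74  75  74
   76  74  72  73  73  68  64]
 [189 189 189 189 181 157 114  89  55  55  66  70  71  74  75  76  74  73
   74  75  74  75  72  72  74]]
```

Both cameras put the ball at the beam centre: x about 0 mm, y −3 mm along the beam. The scene camera's ball blob falls within about a pixel of the prediction at z = 120. The tray tip row matches a level tray (98 against 98.2). Handing in.

```bash
python3 -c "
from rig import r
print(r.sign_off()); s=r.sense(); print(s['clock'],s['eef_pos'],s['contact_force'])"
```

```text
the job is handed in; nothing more can be done
None
the job is handed in; nothing more can be done
```

The job is done and handed in, at about 26.5 s on the robot's clock. The ball is held at the gauge's beam and the tray is level in the gripper.

- **Sweeping:** I took the blue scraper farthest to the right and pushed all three chips off the land onto the pan's bare floor. I was still holding the block when they dropped, and the pictures confirm it. I then stood the block upright on the worktop beside the pan.
- **Tray grip:** The first grip closed just above the handle bar and held nothing; the opening reading showed it shut. I opened, went about 20 mm lower while watching the force, and gripped the bar properly. The opening then read about 12 mm for a 14 mm bar, and the force after lifting was about 4 N against an expected 3.2 N.
- **Gauge:** I lifted the tray straight off the dowels, carried it level, and brought it in from the front of the gauge. No contact showed in the force readings.
- **Last checks:**
  - Across the window, the ball is within 0.4 mm of the centre.
  - Its height is about 120 mm, and the scene camera agreed to within about a pixel.
  - It sits about 3 mm to one side in its pocket, along the beam, which is at the edge of its free play.
  - It was at rest in three successive frames, apart from a pixel of jitter.

The picture viewer's limit was used up before the gauge stage. Everything from there on was checked by pixel measurement rather than by eye. I last saw the scraper standing just after lifting the tray and did not look at it again.

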